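Refit the honey pump's coupling guard into its interlock switch

ROBOT

A 6-joint arm with a two-finger parallel gripper is mounted at the origin on the work surface. World frame = base frame: x ahead of the robot, y to its left, z up, the work surface at z = 0. Lengths are in m, angles in degrees, forces in N, time in s.
With the tool pointing down it reaches from about 0.25 to 0.725 m from the base axis. Payload 9.7 kg.
Tool frame: the origin (TCP) lies at the very end of the fingers, on their centre line; the grasp point (between the pads) lies 19 mm behind it (bot.hold_point_z is the distance from the TCP to the grasp point, in m); z points along the fingers, y is the line along which they close (so a half turn about z gives the same grasp; the last joint's range is limited). The gripper opens to 85 mm and grips with 20 to 120 N. Pads are 22 mm wide; open, the fingers measure 114 mm over their backs; the gripper's body (76 mm by 85 mm) begins 54 mm behind the grasp point. The pads swing forward as they close: fully open they stand 13 mm farther back than shut.
Start: joints at [-63.656, 4.979, 10.078, 95.1, 0, 90], TCP at [0.244, -0.493, 0.231] pointing down, gripper open.
Joint ranges: [-179.16, 179.16], [-48.56, 103.87], [-65.8, 70.77], [-126.05, 130.52], [-82.76, 87.17], [-180, 180]. Speed limits (degrees/s): [127.2, 127.2, 147.25, 180, 180, 180].

INTERFACE

Orientations are given as [roll, pitch, yaw] about the fixed x, y, z axes, in that order (R = Rz(yaw) Ry(pitch) Rx(roll)).
In Python, from workcell import bot gives the robot as it stands.
- The arm moves only by the tool play_rows, never from a script. Its argument "targets" is a list of rows, each an object with "grip": the closure in counts, from 0 (fully open) to 255 (shut); "linear": the shift along the world's x, y, z in cm, a list of three; "delta_rot": the turn, a rotation vector about the world's x, y, z in rad, a list of three. A call has 1 to 10 rows; each row is the pose to reach, as a shift and turn from the pose commanded when the call began; what a row does not reach only later rows make up. A row lasts 1/10 s, in which the tool goes at most 50 mm and 8.59 degrees, less where a joint would pass 70% of its speed; a pose out of reach is approached as far as the arm can. A call with a gripper value outside its range is refused whole. The fingers move at their own pace and stop on an object; "force" is the grip in N (left out, the last holds). Time passes only in rows, so rows that repeat a pose let the fingers close. It gives the time, the measured TCP pose, the force, the opening and the grip force at its end, in the units of the state.
- bot.get_obs(): the state, without advancing time (a new reading comes with each control period).
- bot.camera(name): name is "side" or "top" or "wrist"; returns a dict with "color" (384x512x3 uint8, red, green, blue), "range_z" (384x512 float32, m along the optical axis (not along the pixel's ray), 0 where there is no reading), "fov_y" (degrees; the focal length in pixels is half the picture's height over the tangent of half this angle, whatever the lens; pixels are square), "cx", "cy" (the principal point, pixels), "world_to_cam" (4x4, takes a point from world to camera coordinates). Camera axes: x right, y up, looking along -z (the intrinsics and any distortion apply to the point x, -y, -z); pixel columns grow to the right and rows downward; lengths in m; the calibration is good to about 2 mm. A picture is of the moment at which its call begins.
- bot.job_done(): hands the job in; it is judged then, once.
Trained networks look in a picture, given as the dict that the camera call returned (one of the last four; its "shot" number tells which), for a name from the list of things; names that differ only in an ending like _2 or _b are one class to them, and where a whole thing is asked for, a point or a joint stands for the part that bears it (a point fixed in the world has none). Each returns a list of dicts, best first, with "conf" (0 to 1); they miss things now and then, are a little off and sometimes report something else, mostly with a low value. They report only what shows in the picture. A call takes as long as a camera call. They do not tell look-alikes from the thing itself.
- bot.search_frame(picture, target): "box" ([left, top, right, bottom] in pixels, round what is visible of it).
- bot.trace(picture, target): "pixels" (384x512 bool, what is visible of it) and "box" ([left, top, right, bottom] in pixels, round what is visible of it).
- bot.pinpoint(picture, target): "pixel" ([column, row] in pixels: a listed point, or the origin of a listed thing).
The state is a dict: "time": time; "q": joint angles; "qd": joint speeds; "joint_efforts": joint torques, N m; "ee_pos": TCP position; "tcp_rot": TCP orientation; "wrist_force": force on the tool from outside, world axes, zero at the start; "torque": the same for the moment, N m; "opening": finger opening in m; "grasp_force": force on a finger pad.
Only numpy, scipy, OpenCV 4.12 (cv2) and the standard library are available. Lean on these libraries where they do the work, as an engineer would, in place of code of your own. Each camera call takes 0.05 s, during which the arm holds its last target. There are 200 camera calls.

TASK

The coupling of the honey pump has been serviced: put the yellow guard back over it, with the guard's steel tongue straight down in the slot of the red interlock switch on the pump's base plate, and press it until the tongue is fully home and the guard sits flush on the plate. The switch may have been clamped a centimetre or so to either side of its middle mark, so feel for the slot and do not force the tongue against the switch. Leave the jar, the queen cage and the entrance reducer where they are.

Things in the scene. Friction and masses are not known exactly. Their poses are not given: they have to be found in the camera images.
- guard: Loose coupling guard, yellow sheet metal, 0.4 to 0.6 kg (all sizes in mm): an inverted U, 120 long (its x) x 90 wide (y) x 102 tall, open below and at both x ends, walls 3 thick. Origin: centre of its underside, z up. Black grab handle on top; a steel flange with the hanging tongue on its +y wall. Stands upright on the counter at the start.
- handle (a point): Centre of the guard's handle bar, at (0, 26, 145) in the guard's frame, axes as the guard's: a flat-sided bar along x, 104 long, 14 wide (y), 22 tall, on two posts at x = +-42, 32 clear under it. Grip it firmly (60 N or more); about 15 N kept up straight down on the bar, held or not, drives the tongue home. (mm)
- tongue_tip (a point): Middle of the lower end of the guard's flat steel tongue, at (0, 67, 35) in the guard's frame; axes as the guard's. The tongue is 22 wide along x, 4 thick along y, and runs up 51 from here to the underside of the flange. (mm)
- flange (a point): Point on the upper face of the guard's steel flange, straight above the tongue, at (0, 67, 90) in the guard's frame; axes as the guard's. The flange is 44 wide in x, reaches from y = 44 to 72 and is 4 thick. (mm)
- pump: Honey pump set, fixed: motor, coupling, pump head on a grey plate. Origin on the counter under mid coupling; x along the shaft to the pump head, z up. Plate top z = 20. Coupling 60 dia, axis z = 83. Motor from x = -85 (box on it, top z = 165), pump head from x = 85. Guard seats with its x, y axes along the pump's (tongue at +y), its origin at y = 0, z = 20, x = the switch's offset. (mm)
- slot_mid (a point): Slot mouth when the switch is at its middle mark: (0, 67, 88) on the pump, axes as the pump's. Red switch head 46 (x) x 34 (y), flat top at this height. The switch is clamped on slotted holes: the true slot lies up to 13 either way along x of this point (not measured); y, z are true. Slot opens upwards, 25 (x) x 8 (y), 2 chamfers, 38 deep. It does not shift under a light touch. (mm)
- cam (a joint): Cam carrier in the slot, m: 0 = up, its top 27 mm below the mouth. The tongue's tip pushes it down against a steady 6 to 7 N (the guard's weight is not enough); it stays where it is left. 0.006 = tongue fully home, 33 mm in the slot, guard flush on the plate; stop at 0.0065.
- jar: Squat amber glass jar with brass lid, 72 diameter, 75 tall, standing; origin under its centre. Not to be disturbed. (mm)
- queen_cage: Yellow plastic queen cage, 94 x 34 x 20 tall; origin under its centre. Not to be disturbed. (mm)
- reducer: Worn grey pine entrance reducer, 200 x 19 x 19 tall with two notches; origin under its centre, x along it. Not to be disturbed. (mm)
Things that resemble listed ones, but are neither listed nor needed, are in the scene too. Of the things like the guard, leave any that is blue; of the rest the smaller one is meant.

How it is judged (in metres and radians):
At the end, for the whole second after the job is handed in: Guard released, at rest, upright within 2 degrees, flush on the plate within 2.5 mm; its tongue in the switch's slot at least 30.5 of 33 mm deep (within 4 mm across, 17.5 mm along of the middle mark); cam driven down over 4 of its 6 mm (z of tongue_tip in the frame of slot_mid below -0.0305 m and y of tongue_tip in the frame of slot_mid between -0.004 and 0.004 m and x of tongue_tip in the frame of slot_mid between -0.0175 and 0.0175 m and value of joint cam above 0.004 m and z of guard in the frame of pump below 0.0225 m and angle between guard's own z axis and vertical below 0.035 rad and linear speed of guard below 0.02 m/s); the robot touches nothing.
It fails at once if The guard or its tongue was forced or dropped against the pump set or switch (more than 60 N) (contact force between guard and pump above 60 N).
It fails at once if The jar was moved more than 15 mm or tipped (distance of jar from where it was at the start of the episode above 0.015 m or angle between jar's own z axis and vertical above 0.3 rad).
It fails at once if The queen cage was moved more than 15 mm (distance of queen_cage from where it was at the start of the episode above 0.015 m).
It fails at once if The entrance reducer was moved more than 15 mm (distance of reducer from where it was at the start of the episode above 0.015 m).
It also fails if it takes over 72 s, if anything falls off the work surface, if the arm or the gripper's body presses on something with over 40 N, if the wrist force passes 120 N, or if a joint passes its speed limit or range.

## Working session

There is one attempt and no reset: what is moved stays moved. The work goes in short steps, Python scripts to look and compute and a tool call to move; the robot and the scene stay as the last step left them, time stands still between calls to the robot, and variables do not carry over. Pictures are saved under pics/ and viewed, at most 10 in all, crops included, and the job is handed in when it is done.

Besides the shell and the picture viewer there is one more tool, called after "Call:" as a command line: name --argument value ..., lists and objects as JSON in quotes. play_rows: Moves the arm, as the interface text tells. Its arguments: {"type":"object","properties":{"targets":{"type":"array","items":{"type":"object","properties":{"grip":{"type":"number"},"linear":{"type":"array","items":{"type":"number"}},"delta_rot":{"type":"array","items":{"type":"number"}}}}},"force":{"type":"number"}},"required":["targets"]}

```bash
ls; mkdir -p pics
cat > h.py <<'E'
import numpy as np, cv2
from workcell import bot
def K(p):
    f=192/np.tan(np.radians(p["fov_y"])/2); return f,p["cx"],p["cy"]
def world(p,uv,z=None):
    f,cx,cy=K(p); u,v=uv
    if z is None:
        z=p["range_z"][int(round(v)),int(round(u))]
    c=np.array([(u-cx)/f*z,-(v-cy)/f*z,-z,1]); return (np.linalg.inv(p["world_to_cam"])@c)[:3]
def cloud(p,mask=None):
    f,cx,cy=K(p); v,u=np.mgrid[0:384,0:512]; z=p["range_z"]
    m=z>0
    if mask is not None: m&=mask
    u,v,z=u[m],v[m],z[m]
    c=np.stack([(u-cx)/f*z,-(v-cy)/f*z,-z,1+0*z]); return (np.linalg.inv(p["world_to_cam"])@c)[:3].T
def proj(p,P):
    f,cx,cy=K(p); c=p["world_to_cam"]@np.append(P,1); return cx+f*c[0]/-c[2],cy-f*c[1]/-c[2]
def save(n,im): cv2.imwrite("pics/"+n,im[...,::-1])
E
python3 - <<'E'
from h import *
import pickle
np.set_printoptions(precision=3,suppress=True)
o=bot.get_obs(); print(o)
ps={}
for n in["top","side","wrist"]:
    p=bot.camera(n); ps[n]=p
    print(n,p["fov_y"],p["cx"],p["cy"],p.keys())
    print(p["world_to_cam"])
    for t in["guard","handle","tongue_tip","flange","pump","slot_mid","jar","queen_cage","reducer"]:
        for r in bot.pinpoint(p,t)[:3]: print(t,np.array(r["pixel"]),round(r["conf"],2),world(p,r["pixel"]) if 0<=r["pixel"][0]<511 and 0<=r["pixel"][1]<383 else '')
    for t in["guard"]:
        for r in bot.search_frame(p,t): print('box',t,np.array(r["box"]),r["conf"])
pickle.dump(ps,open("ps.pkl","wb"))
save("a.png",np.vstack([ps["top"]["color"],ps["side"]["color"]])[:, :] if 0 else cv2.resize(np.hstack([ps["top"]["color"],ps["side"]["color"]]),(800,300)))
save("top.png",ps["top"]["color"]);save("side.png",ps["side"]["color"])
E
```

```text
pics
{'time': 0.0, 'q': array([-63.657,   5.012,  10.034,  95.1  ,   0.001,  89.999]), 'qd': array([ 0.023,  0.029,  0.07 , -0.025,  0.005, -0.019]), 'joint_efforts': array([ -0.003, -52.039,  46.481,   0.016,  -0.   ,  -0.   ]), 'ee_pos': array([ 0.244, -0.493,  0.231]), 'tcp_rot': array([-179.922,   -0.001,   26.344]), 'wrist_force': array([0.382, 0.156, 0.442]), 'torque': array([ 0.027,  0.008, -0.054]), 'grasp_force': 0.0, 'opening': 0.08567364308341398}
top 44.430228070767726 252.5962052143992 191.78063378138984 dict_keys(['color', 'range_z', 'fov_y', 'cx', 'cy', 'world_to_cam', 'shot'])
[[-0.014 -1.    -0.     0.003]
 [ 0.981 -0.013  0.194 -0.583]
 [-0.194  0.002  0.981 -1.414]
 [ 0.     0.     0.     1.   ]]
guard [164.  265.1] 0.88 [0.356 0.254 0.132]
guard [170.3 144.6] 0.87 [0.726 0.248 0.102]
guard [190.7 204. ] 0.66 [0.539 0.183 0.102]
handle [148.2 275.9] 0.85 [0.325 0.282 0.207]
handle [163.9 137. ] 0.63 [0.736 0.26  0.147]
handle [175.6 187. ] 0.59 [0.581 0.221 0.153]
tongue_tip [170.  155.9] 0.86 [0.699 0.254 0.068]
tongue_tip [188.4 204.2] 0.3 [0.538 0.19  0.103]
ton
[... 1304 characters left out ...]
68.1] 0.62 [ 0.276 -0.54   0.509]
pump [248.  251.5] 0.77 [ 0.511 -0.244  0.02 ]
slot_mid [244.9 217.7] 0.96 [ 0.526 -0.139  0.09 ]
jar [237.9 165.9] 0.63 [0.623 0.447 0.01 ]
jar [234.5 162.4] 0.57 [0.563 0.218 0.141]
reducer [269.1 305.1] 0.96 [ 0.514 -0.499  0.015]
reducer [243.2 251.6] 0.24 [ 0.495 -0.24   0.02 ]
box guard [263.6 146.2 289.9 187.6] 0.79
box guard [222.5 157.1 254.2 198.2] 0.7
box guard [174.4 145.  206.2 196.9] 0.57
wrist 66.99773404813764 256.650130539875 193.4668650053807 dict_keys(['color', 'range_z', 'fov_y', 'cx', 'cy', 'world_to_cam', 'shot'])
[[ 0.444 -0.896  0.002 -0.551]
 [ 0.865  0.428 -0.262  0.034]
 [ 0.233  0.118  0.965 -0.377]
 [ 0.     0.     0.     1.   ]]
```

View pics/top.png

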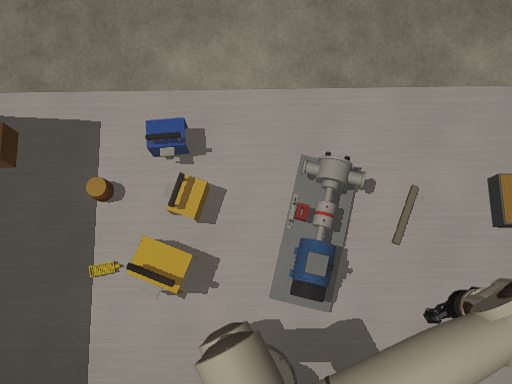

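View pics/side.png

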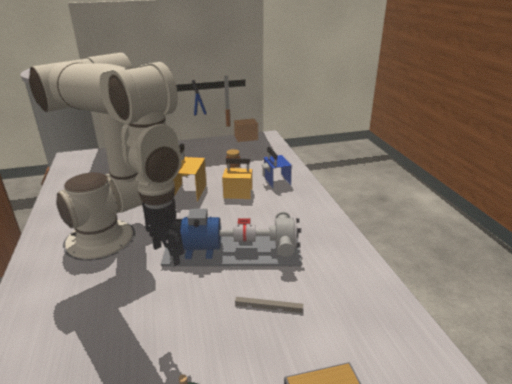

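The top view shows the small yellow guard at about (188,197), with its handle at (177,188). The larger yellow guard is at (160,265) and the blue one at (167,137). The pump is at (320,225), with its red switch at (301,212) on the +y side. I'll fit geometry to the depth data.

Run:
```python
from h import *
import pickle
np.set_printoptions(precision=4,suppress=True)
ps=pickle.load(open("ps.pkl","rb"))
def rect(P,name):
    r=cv2.minAreaRect(P[:,:2].astype(np.float32)*1000); print(name,len(P),'mm',np.array(r[0]),np.array(r[1]),r[2],'z',np.median(P[:,2])); return r
p=ps["top"]; C=cloud(p); col=p["color"][p["range_z"]>0].astype(int)
near=(abs(C[:,0]-.565)<.1)&(abs(C[:,1]-.21)<.09)
for z0,z1 in[(.095,.11),(.14,.17),(.08,.095)]:
    m=near&(C[:,2]>z0)&(C[:,2]<z1); rect(C[m],f"guard {z0}")
nb=near&(C[:,2]>.14); rect(C[nb],"bar")
hsv=cv2.cvtColor(p["color"],cv2.COLOR_RGB2HSV)[p["range_z"]>0]
pumpn=(abs(C[:,0]-.48)<.22)&(abs(C[:,1]+.2)<.17)
m=pumpn&(abs(C[:,2]-.02)<.008); rect(C[m],"plate")
red=((hsv[:,0]<8)|(hsv[:,0]>172))&(hsv[:,1]>120)
m=pumpn&red&(C[:,2]>.06)&(C[:,1]>-.19); rect(C[m],"switch"); print(np.median(C[m],0))
m=pumpn&(C[:,2]>.08)&(C[:,0]>.45)&(C[:,0]<.56)&(C[:,1]<-.17); A=C[m];
# shaft ridge
c=A[:,:2].mean(0); w,v=np.linalg.eigh(np.cov(A[:,:2].T)); print('shaft',c,v[:,1],A[:,2].max())
im=p["color"]; a=cv2.resize(im[160:235,150:225],(400,400),interpolation=2); b=cv2.resize(im[140:310,265:435],(400,400),interpolation=2)
save("c.png",np.hstack([a,b]))
```

```text
guard 0.095 948 mm [571.296  208.0726] [115.5905 120.0098] 71.13795471191406 z 0.10212112876261947
guard 0.14 199 mm [575.4222 221.1855] [ 15.508  103.4637] 71.15399169921875 z 0.15508964059343855
guard 0.08 142 mm [571.1136 209.46  ] [118.3079 118.5416] 71.289306640625 z 0.09002458662633095
bar 199 mm [575.4222 221.1855] [ 15.508  103.4637] 71.15399169921875 z 0.15508964059343855
plate 4093 mm [ 457.827  -226.7086] [247.6426 464.8778] 75.80192565917969 z 0.020387500141273662
switch 158 mm [ 515.5315 -152.6967] [33.6725 44.58  ] 75.67046356201172 z 0.087895008563603
[ 0.5146 -0.1529  0.0879]
shaft [ 0.5032 -0.2162] [-0.9688  0.248 ] 0.1189220096415251
```

View pics/c.png

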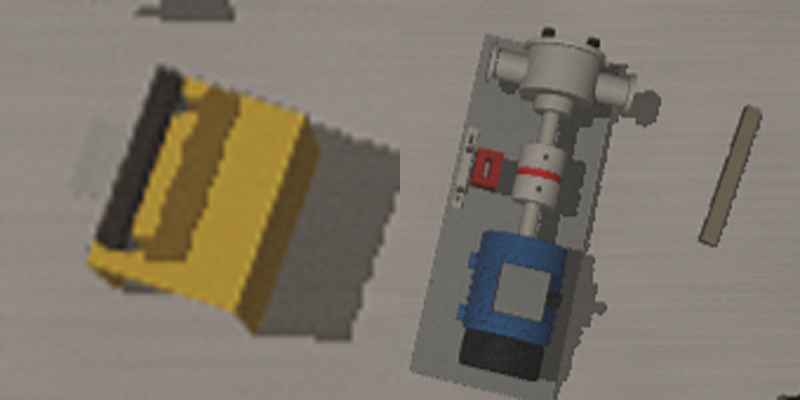

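The small guard has yaw -18.9° and its bar centre at (0.575, 0.221). The pump has yaw -14.3° and its slot at about (0.5155, -0.153). I'm moving above the guard.

Call:
play_rows --targets '[{"grip": 0,"linear": [16.5,35.7,5],"delta_rot": [0,0,1.176]},{"grip": 0,"linear": [16.5,35.7,5],"delta_rot": [0,0,1.176]},{"grip": 0,"linear": [16.5,35.7,5],"delta_rot": [0,0,1.176]},{"grip": 0,"linear": [16.5,35.7,5],"delta_rot": [0,0,1.176]},{"grip": 0,"linear": [16.5,35.7,5],"delta_rot": [0,0,1.176]},{"grip": 0,"linear": [16.5,35.7,5],"delta_rot": [0,0,1.176]},{"grip": 0,"linear": [16.5,35.7,5],"delta_rot": [0,0,1.176]},{"grip": 0,"linear": [16.5,35.7,5],"delta_rot": [0,0,1.176]},{"grip": 0,"linear": [16.5,35.7,5],"delta_rot": [0,0,1.176]}]' --force 80

```text
time: 2.55
ee_pos: [0.4107, -0.1317, 0.2821]
tcp_rot: [179.9, -0.0, 94.3]
wrist_force: [-0.1, -0.4, 0.2]
opening: 0.0851
grasp_force: 0.0
```

```bash
python3 -c "
from h import *
o=bot.get_obs();print(o['q'],o['ee_pos'],o['tcp_rot'],o['wrist_force'])"
```

```text
[-1.78163633e+01 -9.71086801e+00  1.61642042e+00  1.01247024e+02
  5.99669975e-02  6.78648794e+01] [ 0.41074924 -0.13169325  0.28207714] [ 1.79903056e+02 -2.53040553e-02  9.43188207e+01] [-0.0819144  -0.42207394  0.23803924]
```

Call:
play_rows --targets '[{"grip": 0,"linear": [16.5,35.3,0],"delta_rot": [0,0,1.168]},{"grip": 0,"linear": [16.5,35.3,0],"delta_rot": [0,0,1.168]},{"grip": 0,"linear": [16.5,35.3,0],"delta_rot": [0,0,1.168]},{"grip": 0,"linear": [16.5,35.3,0],"delta_rot": [0,0,1.168]},{"grip": 0,"linear": [16.5,35.3,0],"delta_rot": [0,0,1.168]},{"grip": 0,"linear": [16.5,35.3,0],"delta_rot": [0,0,1.168]},{"grip": 0,"linear": [16.5,35.3,0],"delta_rot": [0,0,1.168]},{"grip": 0,"linear": [16.5,35.3,0],"delta_rot": [0,0,1.168]},{"grip": 0,"linear": [16.5,35.3,0],"delta_rot": [0,0,1.168]}]'

```text
time: 3.45
ee_pos: [0.5754, 0.2205, 0.2784]
tcp_rot: [-179.9, -0.2, 161.0]
wrist_force: [0.4, 0.1, -0.2]
opening: 0.0855
grasp_force: 0.0
```

Run:
```python
from h import *
np.set_printoptions(precision=4,suppress=True)
o=bot.get_obs();print(o['q'],o['ee_pos'],o['tcp_rot'])
p=bot.camera("wrist");C=cloud(p)
near=(abs(C[:,0]-.575)<.08)&(abs(C[:,1]-.22)<.08)
m=near&(C[:,2]>.14)&(C[:,2]<.17); r=cv2.minAreaRect(C[m][:,:2].astype(np.float32)*1000); print(r,np.median(C[m],0),m.sum())
m=near&(abs(C[:,2]-.102)<.004); r=cv2.minAreaRect(C[m][:,:2].astype(np.float32)*1000); print(r,np.median(C[m],0),m.sum())
for t in["handle","flange"]:
    for r in bot.pinpoint(p,t): print(t,r,world(p,r["pixel"]))
save("w1.png",p["color"])
```

```text
[ 20.9543  16.2952  28.4456 102.3217   0.0297  39.9478] [0.5754 0.2205 0.2784] [-179.9128   -0.1503  161.0063]
((576.942626953125, 221.55894470214844), (13.515176773071289, 103.14706420898438), 70.76913452148438) [0.5731 0.2228 0.1562] 1550
((568.9418334960938, 196.43801879882812), (90.06441497802734, 119.75247192382812), 71.01571655273438) [0.561  0.1906 0.1026] 6959
handle {'pixel': [342.3, 311.6], 'conf': 0.93} [0.7354 0.262  0.153 ]
handle {'pixel': [259.9, 186.3], 'conf': 0.66} [0.5747 0.2231 0.1563]
flange {'pixel': [317.4, 262.2], 'conf': 0.97} [0.7065 0.2552 0.0909]
flange {'pixel': [298.8, 175.9], 'conf': 0.61} [0.6146 0.2715 0.0003]
```

View pics/w1.png

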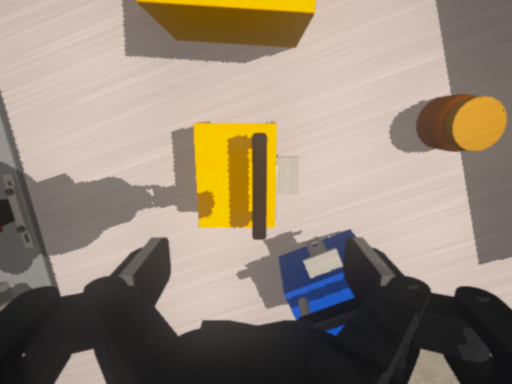

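The picture shows the small guard's bar running upright from (259,135) to (259,238), with its flange at (288,175). The fingers straddle the bar with clear space on both sides. I'll descend and grip.

Call:
play_rows --targets '[{"grip": 0,"linear": [0.1,0.1,-4]},{"grip": 0,"linear": [0.1,0.1,-8]},{"grip": 0,"linear": [0.1,0.1,-12]},{"grip": 0,"linear": [0.1,0.1,-14.5]},{"grip": 0,"linear": [0.1,0.1,-15.2]},{"grip": 0,"linear": [0.1,0.1,-15.2]},{"grip": 255,"linear": [0.1,0.1,-15.2]},{"grip": 255,"linear": [0.1,0.1,-15.2]},{"grip": 255,"linear": [0.1,0.1,-15.2]},{"grip": 255,"linear": [0.1,0.1,-15.2]}]' --force 90

```text
validation failed for argument at $.ta...
```

Call:
play_rows --targets '[{"grip": 255},{"grip": 255},{"grip": 255},{"grip": 255},{"grip": 255},{"grip": 255}]'

```text
validation failed for argument at $.ta...
```

Each row needs every field, so I'll add the rotations.

Call:
play_rows --targets '[{"grip": 0,"linear": [0.1,0.1,-4],"delta_rot": [0,0,0]},{"grip": 0,"linear": [0.1,0.1,-8],"delta_rot": [0,0,0]},{"grip": 0,"linear": [0.1,0.1,-12],"delta_rot": [0,0,0]},{"grip": 0,"linear": [0.1,0.1,-14.5],"delta_rot": [0,0,0]},{"grip": 0,"linear": [0.1,0.1,-15.2],"delta_rot": [0,0,0]},{"grip": 0,"linear": [0.1,0.1,-15.2],"delta_rot": [0,0,0]},{"grip": 255,"linear": [0.1,0.1,-15.2],"delta_rot": [0,0,0]},{"grip": 255,"linear": [0.1,0.1,-15.2],"delta_rot": [0,0,0]},{"grip": 255,"linear": [0.1,0.1,-15.2],"delta_rot": [0,0,0]},{"grip": 255,"linear": [0.1,0.1,-15.2],"delta_rot": [0,0,0]}]' --force 90

```text
time: 4.6
ee_pos: [0.5754, 0.2183, 0.13]
tcp_rot: [180.0, 0.0, 160.6]
wrist_force: [-1.1, -0.1, -0.7]
opening: 0.0282
grasp_force: 0.0
```

Call:
play_rows --targets '[{"grip": 255,"linear": [0,0,0],"delta_rot": [0,0,0]},{"grip": 255,"linear": [0,0,0],"delta_rot": [0,0,0]},{"grip": 255,"linear": [0,0,0],"delta_rot": [0,0,0]},{"grip": 255,"linear": [0,0,0],"delta_rot": [0,0,0]}]'

```text
time: 5.0
ee_pos: [0.575, 0.2183, 0.1291]
tcp_rot: [180.0, -0.0, 160.7]
wrist_force: [0.6, 1.7, -0.5]
opening: 0.0124
grasp_force: 90.1
```

Call:
play_rows --targets '[{"grip": 255,"linear": [0,0,2],"delta_rot": [0,0,0]},{"grip": 255,"linear": [0,0,4],"delta_rot": [0,0,0]},{"grip": 255,"linear": [0,0,7],"delta_rot": [0,0,0]},{"grip": 255,"linear": [0,0,10],"delta_rot": [0,0,0]},{"grip": 255,"linear": [0,0,13],"delta_rot": [0,0,0]},{"grip": 255,"linear": [0,0,16],"delta_rot": [0,0,0]},{"grip": 255,"linear": [0,0,18],"delta_rot": [0,0,0]},{"grip": 255,"linear": [0,0,18],"delta_rot": [0,0,0]},{"grip": 255,"linear": [0,0,18],"delta_rot": [0,0,0]}]'

```text
time: 5.9
ee_pos: [0.5753, 0.2181, 0.3081]
tcp_rot: [-180.0, -0.0, 160.6]
wrist_force: [-0.2, 0.3, -5.3]
opening: 0.0127
grasp_force: 89.6
```

Run:
```python
from h import *
np.set_printoptions(precision=4,suppress=True)
o=bot.get_obs();print(o['ee_pos'],o['tcp_rot'],o['wrist_force'],o['torque'],o['opening'],o['q'])
w=bot.camera("wrist");C=cloud(w)
e=o['ee_pos']
m=(np.linalg.norm(C[:,:2]-e[:2],axis=1)<.13)&(C[:,2]>e[2]-.035)&(C[:,2]<e[2]-.015)
r=cv2.minAreaRect(C[m][:,:2].astype(np.float32)*1000); print(r,np.median(C[m],0),m.sum())
A=np.c_[C[m][:,:2],np.ones(m.sum())]; print('plane',np.linalg.lstsq(A,C[m][:,2],rcond=None)[0])
p=bot.camera("top");C=cloud(p)
m=(np.linalg.norm(C[:,:2]-e[:2],axis=1)<.13)&(C[:,2]>e[2]-.035)&(C[:,2]<e[2]-.015)
if m.sum()>20: r=cv2.minAreaRect(C[m][:,:2].astype(np.float32)*1000); print(r,np.median(C[m],0),m.sum())
save("w2.png",np.hstack([w["color"],p["color"]])[:, ::1] if 0 else cv2.resize(np.hstack([w["color"],p["color"]]),(800,300)))
```

```text
[0.5753 0.2181 0.3081] [-179.9555   -0.039   160.6394] [-0.1763  0.3316 -5.2683] [ 0.077  -0.031   0.0093] 0.01269461105431194 [ 20.7652  17.5365  33.4303 105.9523  -0.0089  40.1258]
((567.3108520507812, 193.4993438720703), (90.28608703613281, 119.78694915771484), 70.67543029785156) [0.5404 0.1899 0.282 ] 15181
plane [0.003  0.0083 0.2788]
((575.636962890625, 180.80630493164062), (74.24445343017578, 94.12043762207031), 70.51781463623047) [0.5893 0.1644 0.2806] 510
```

View pics/w2.png

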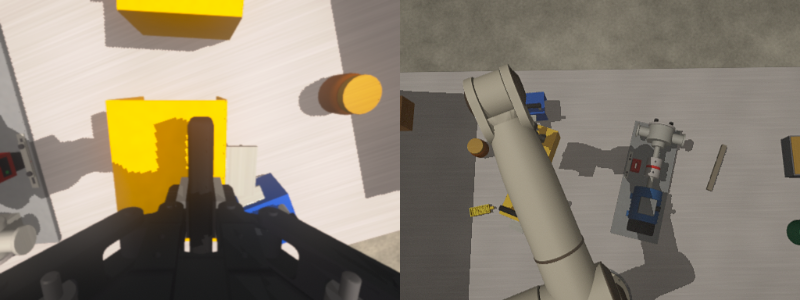

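The guard is gripped and level, with its bar centred on the TCP. I'll carry it part way, so the wrist camera sees the switch beside it.

Call:
play_rows --targets '[{"grip": 255,"linear": [-1,-3,1.5],"delta_rot": [0,0,0.03]},{"grip": 255,"linear": [-2,-7,3],"delta_rot": [0,0,0.06]},{"grip": 255,"linear": [-3,-11,4.5],"delta_rot": [0,0,0.0875]},{"grip": 255,"linear": [-3.5,-14,5],"delta_rot": [0,0,0.0875]},{"grip": 255,"linear": [-3.5,-14,5],"delta_rot": [0,0,0.0875]},{"grip": 255,"linear": [-3.5,-14,5],"delta_rot": [0,0,0.0875]},{"grip": 255,"linear": [-3.5,-14,5],"delta_rot": [0,0,0.0875]}]'

```text
time: 6.7
ee_pos: [0.54, 0.0786, 0.3581]
tcp_rot: [-180.0, -0.1, 165.7]
wrist_force: [0.4, -0.3, -5.3]
opening: 0.0124
grasp_force: 89.7
```

```bash
cat > meas.py <<'E'
from h import *
np.set_printoptions(precision=4,suppress=True)
o=bot.get_obs();print(o['ee_pos'],o['tcp_rot'],o['wrist_force'],o['torque'],o['q'])
e=o['ee_pos']
def rr(P,n):
    r=cv2.minAreaRect(P[:,:2].astype(np.float32)*1000); print(n,np.array(r[0]),np.array(r[1]),round(r[2],2),np.median(P,0),len(P))
w=bot.camera("wrist");C=cloud(w);hsv=cv2.cvtColor(w["color"],cv2.COLOR_RGB2HSV)[w["range_z"]>0]
m=(np.linalg.norm(C[:,:2]-e[:2],axis=1)<.13)&(C[:,2]>e[2]-.035)&(C[:,2]<e[2]-.015); rr(C[m],'guard top')
s=np.array([.5155,-.1527])
red=((hsv[:,0]<8)|(hsv[:,0]>172))&(hsv[:,1]>100)&(np.linalg.norm(C[:,:2]-s,axis=1)<.045)
m=red&(abs(C[:,2]-.088)<.005)
if m.sum()>20: rr(C[m],'switch w')
m=(np.linalg.norm(C[:,:2]-s,axis=1)<.013)&(C[:,2]<.078)
if m.sum(): print('slot',C[m].mean(0),m.sum())
print(proj(w,np.append(s,.088)))
for t in["slot_mid"]:
    for r in bot.pinpoint(w,t): print(t,r,world(w,r["pixel"]))
save("w3.png",w["color"])
E
python3 meas.py
```

```text
[0.54   0.0786 0.3581] [-179.9749   -0.0975  165.6756] [ 0.3653 -0.2615 -5.3058] [ 0.1173 -0.0579 -0.01  ] [  8.2742   9.9088  30.1731 110.3639   0.0143  22.5986]
guard top [534.1148  53.41  ] [ 90.2148 119.357 ] 75.86 [0.5071 0.0475 0.332 ] 15197
switch w [ 514.4141 -165.2646] [59.9417 46.2769] 75.23 [ 0.5162 -0.1545  0.0888] 762
slot [ 0.5164 -0.1578  0.0751] 26
(np.float64(100.43135332759158), np.float64(185.4429192959376))
slot_mid {'pixel': [97.6, 187.4], 'conf': 0.75} [ 0.5173 -0.158   0.0877]
slot_mid {'pixel': [232.1, 187.2], 'conf': 0.72} [0.5126 0.07   0.3328]
```

View pics/w3.png

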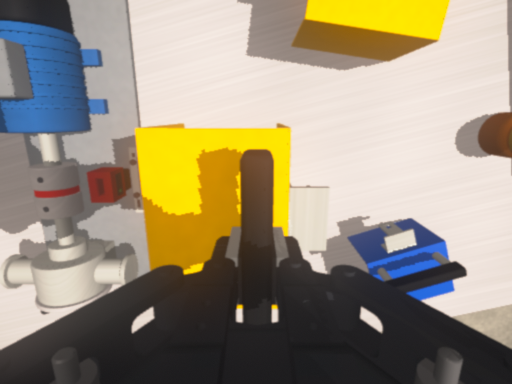

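The switch's red top shows at (108,184), with its dark slot at about (99,185). The mask also took in the coupling's red band, so I'll refine it in the pump frame.

```bash
cat > m2.py <<'E'
from h import *
np.set_printoptions(precision=4,suppress=True)
a=np.radians(-14.25);ex=np.array([np.cos(a),np.sin(a)]);ey=np.array([-ex[1],ex[0]]);s=np.array([.5155,-.1527])
for n in["wrist","top"]:
    w=bot.camera(n);C=cloud(w);hsv=cv2.cvtColor(w["color"],cv2.COLOR_RGB2HSV)[w["range_z"]>0]
    L=np.c_[(C[:,:2]-s)@ex,(C[:,:2]-s)@ey,C[:,2]]*1000
    box=(abs(L[:,0])<32)&(abs(L[:,1])<26)
    top=box&(abs(L[:,2]-88)<4)
    red=top&((hsv[:,0]<8)|(hsv[:,0]>172))&(hsv[:,1]>100)
    q=np.percentile(L[red],[1,50,99],axis=0);print(n,'top px',red.sum(),q[0],q[2],'mid',(q[0]+q[2])/2)
    r=cv2.minAreaRect(L[red][:,:2].astype(np.float32));print(np.array(r[0]),np.array(r[1]),r[2])
    low=box&(L[:,2]<82)&(abs(L[:,0])<16)&(abs(L[:,1])<9)
    if low.sum():print('slot',low.sum(),L[low].min(0),L[low].max(0),L[low].mean(0))
    u,v=map(int,proj(w,np.append(s,.088)));print(u,v)
    if n=="wrist": save("w4.png",cv2.resize(w["color"][v-35:v+35,u-40:u+40],(640,560),interpolation=0))
    # coupling / shaft lines
    sh=(abs(L[:,0])<80)&(abs(L[:,1]+67)<40)&(L[:,2]>95)
    if sh.sum()>30:
        print('coupling y at s',[(k,np.round((np.percentile(L[sh&(abs(L[:,0]-k)<4)][:,1],[2,98])),1)) for k in(-15,0,15) if (sh&(abs(L[:,0]-k)<4)).sum()>5])
E
python3 m2.py
```

```text
wrist top px 700 [-20.6988 -16.9762  84.3166] [25.3554 16.9752 90.7106] mid [ 2.3283 -0.0005 87.5136]
[ 2.4197 -0.1145] [46.4482 35.2212] 0.014622602611780167
slot 61 [-15.3532  -5.7466  20.0706] [15.1719  8.6663 81.7541] [ 2.4849 -3.513  72.8971]
100 185
coupling y at s [(-15, array([-85.2, -39.7])), (0, array([-84. , -40.5])), (15, array([-86.7, -39.3]))]
top top px 116 [-21.7918 -15.9359  84.5694] [22.0992 16.3214 91.8568] mid [ 0.1537  0.1928 88.2131]
[0.6297 0.319 ] [32.8085 45.2446] 89.57674407958984
slot 22 [-5.9075 -4.3717 50.3015] [14.8914  5.0825 81.1746] [ 4.917  -1.0839 64.717 ]
301 210
coupling y at s [(-15, array([-92.3, -39.9])), (0, array([-89.6, -44.6])), (15, array([-91.9, -42. ]))]
```

View pics/w4.png

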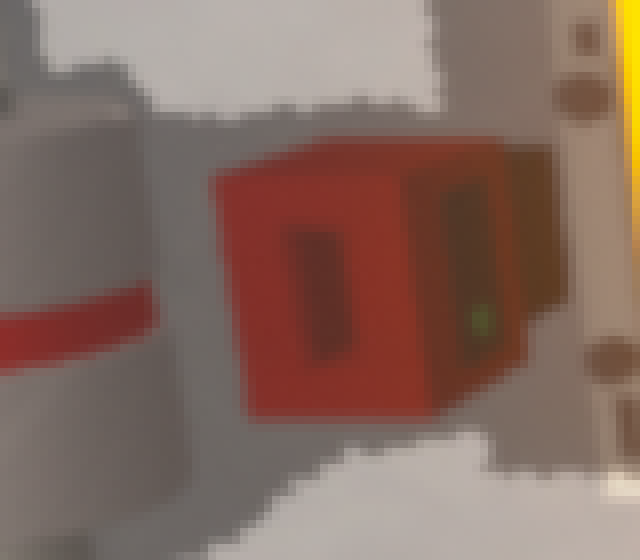

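The slot is clear in the crop at (325,293). The two cameras put it 0 to 2.4 mm along +x of my first estimate, so I aim for (0.517, -0.153). I'll traverse at height and then stop above the switch.

Call:
play_rows --targets '[{"grip": 255,"linear": [-0.4,-3,0],"delta_rot": [0,0,0]},{"grip": 255,"linear": [-0.8,-7,0],"delta_rot": [0,0,0]},{"grip": 255,"linear": [-1.3,-11,0],"delta_rot": [0,0,0]},{"grip": 255,"linear": [-1.8,-15,0],"delta_rot": [0,0,0]},{"grip": 255,"linear": [-2.3,-19,0],"delta_rot": [0,0,0]},{"grip": 255,"linear": [-2.8,-23,0],"delta_rot": [0,0,0]},{"grip": 255,"linear": [-3.1,-26,0],"delta_rot": [0,0,0]},{"grip": 255,"linear": [-3.3,-27.1,0],"delta_rot": [0,0,0]},{"grip": 255,"linear": [-3.3,-27.1,0],"delta_rot": [0,0,0]},{"grip": 255,"linear": [-3.3,-27.1,0],"delta_rot": [0,0,0]}]'

```text
time: 7.9
ee_pos: [0.5073, -0.1921, 0.3592]
tcp_rot: [180.0, -0.0, 165.7]
wrist_force: [0.3, 0.4, -3.8]
opening: 0.0129
grasp_force: 89.8
```

Call:
play_rows --targets '[{"grip": 255,"linear": [0,0,-2],"delta_rot": [0,0,0]},{"grip": 255,"linear": [0,0,-4],"delta_rot": [0,0,0]},{"grip": 255,"linear": [0,0,-6],"delta_rot": [0,0,0]},{"grip": 255,"linear": [0,0,-8],"delta_rot": [0,0,0]},{"grip": 255,"linear": [0,0,-10],"delta_rot": [0,0,0]},{"grip": 255,"linear": [0,0,-12],"delta_rot": [0,0,0]},{"grip": 255,"linear": [0,0,-14],"delta_rot": [0,0,0]},{"grip": 255,"linear": [0,0,-15.5],"delta_rot": [0,0,0]},{"grip": 255,"linear": [0,0,-15.5],"delta_rot": [0,0,0]},{"grip": 255,"linear": [0,0,-15.5],"delta_rot": [0,0,0]}]'

```text
time: 8.9
ee_pos: [0.5073, -0.1918, 0.2048]
tcp_rot: [180.0, 0.0, 165.7]
wrist_force: [0.3, -0.9, -3.1]
opening: 0.0123
grasp_force: 89.6
```

Run:
```python
from h import *
np.set_printoptions(precision=4,suppress=True)
o=bot.get_obs();print(o['ee_pos'],o['tcp_rot'],o['wrist_force'],o['torque'],o['q'])
e=o['ee_pos']
def rr(P,n):
    r=cv2.minAreaRect(P[:,:2].astype(np.float32)*1000); print(n,np.array(r[0]),np.array(r[1]),round(r[2],2),np.median(P,0),len(P))
a=np.radians(-14.25);ex=np.array([np.cos(a),np.sin(a)]);ey=np.array([-ex[1],ex[0]])
print('tongue local',(e[:2]+.041*ey-[.5155,-.1527])@ex,(e[:2]+.041*ey-[.5155,-.1527])@ey)
for n in["wrist","side"]:
    w=bot.camera(n);C=cloud(w)
    m=(np.linalg.norm(C[:,:2]-e[:2],axis=1)<.13)&(C[:,2]>e[2]-.035)&(C[:,2]<e[2]-.018)
    if m.sum()>20: rr(C[m],n)
    for t in["slot_mid","tongue_tip","flange"]:
        for r in bot.pinpoint(w,t)[:2]: print(n,t,r)
    if n=="side": sw=w
u,v=map(int,proj(sw,np.array([.517,-.153,.1]))); print(u,v)
a=cv2.resize(sw["color"][v-50:v+50,u-65:u+65],(520,400),interpolation=2);
save("s5.png",a)
```

```text
[ 0.5073 -0.1918  0.2048] [179.9906   0.004  165.7438] [ 0.3224 -0.9201 -3.0521] [ 0.077  -0.0329  0.0098] [-20.7196   3.4284   5.4918  92.0605   0.0098  -6.4634]
tongue local 0.001633692573593709 0.0010529121093532346
wrist [ 501.537  -217.0416] [ 90.0667 119.6101] 75.87 [ 0.4745 -0.2231  0.1787] 15187
wrist slot_mid {'pixel': [300.2, 191.2], 'conf': 0.65}
wrist tongue_tip {'pixel': [305.9, 195.8], 'conf': 0.56}
wrist tongue_tip {'pixel': [37.2, 233.0], 'conf': 0.54}
wrist flange {'pixel': [322.9, 222.3], 'conf': 0.61}
side [ 504.3501 -211.5662] [114.2098 119.1947] 75.1 [ 0.502  -0.2254  0.1782] 602
side tongue_tip {'pixel': [168.4, 180.4], 'conf': 0.67}
side tongue_tip {'pixel': [246.2, 214.3], 'conf': 0.62}
side flange {'pixel': [262.4, 166.1], 'conf': 0.98}
side flange {'pixel': [242.3, 201.3], 'conf': 0.91}
243 217
```

View pics/s5.png

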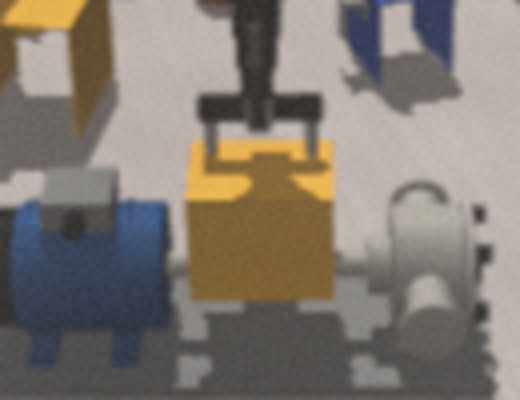

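The guard straddles the coupling, centred at (258,215) in the crop between motor and pump head. I'll shift 1 mm in -y and feel downward in small steps.

Call:
play_rows --targets '[{"grip": 255,"linear": [0,-0.1,-0.8],"delta_rot": [0,0,0]},{"grip": 255,"linear": [0,-0.1,-1.5],"delta_rot": [0,0,0]},{"grip": 255,"linear": [0,-0.1,-2.0],"delta_rot": [0,0,0]},{"grip": 255,"linear": [0,-0.1,-2.2],"delta_rot": [0,0,0]},{"grip": 255,"linear": [0,-0.1,-2.3],"delta_rot": [0,0,0]},{"grip": 255,"linear": [0,-0.1,-2.4],"delta_rot": [0,0,0]},{"grip": 255,"linear": [0,-0.1,-2.5],"delta_rot": [0,0,0]}]'

```text
time: 10.0
ee_pos: [0.5072, -0.1939, 0.1795]
tcp_rot: [-180.0, 0.0, 165.7]
wrist_force: [-0.2, -0.1, -4.2]
opening: 0.0124
grasp_force: 89.8
```

Call:
play_rows --targets '[{"grip": 255,"linear": [0,0,-0.1],"delta_rot": [0,0,0]}]'

```text
time: 10.1
ee_pos: [0.5072, -0.1939, 0.1784]
tcp_rot: [-180.0, 0.0, 165.7]
wrist_force: [0.6, -0.2, -4.8]
opening: 0.0126
grasp_force: 89.8
```

Call:
play_rows --targets '[{"grip": 255,"linear": [0,0,-0.1],"delta_rot": [0,0,0]}]'

```text
time: 10.2
ee_pos: [0.5071, -0.1939, 0.1773]
tcp_rot: [-180.0, 0.0, 165.7]
wrist_force: [1.1, 0.9, -4.5]
opening: 0.0128
grasp_force: 89.8
```

Call:
play_rows --targets '[{"grip": 255,"linear": [0,0,-0.1],"delta_rot": [0,0,0]},{"grip": 255,"linear": [0,0,-0.2],"delta_rot": [0,0,0]}]'

```text
time: 10.4
ee_pos: [0.5071, -0.1939, 0.1752]
tcp_rot: [180.0, 0.0, 165.7]
wrist_force: [0.2, -0.2, -4.7]
opening: 0.0123
grasp_force: 89.8
```

Call:
play_rows --targets '[{"grip": 255,"linear": [0,0,-0.1],"delta_rot": [0,0,0]},{"grip": 255,"linear": [0,0,-0.2],"delta_rot": [0,0,0]}]'

```text
time: 10.6
ee_pos: [0.5071, -0.1939, 0.1732]
tcp_rot: [180.0, -0.0, 165.7]
wrist_force: [0.6, 0.1, -4.1]
opening: 0.0122
grasp_force: 89.8
```

Call:
play_rows --targets '[{"grip": 255,"linear": [0,0,-0.1],"delta_rot": [0,0,0]},{"grip": 255,"linear": [0,0,-0.2],"delta_rot": [0,0,0]}]'

```text
time: 10.8
ee_pos: [0.5071, -0.1939, 0.1712]
tcp_rot: [180.0, 0.0, 165.7]
wrist_force: [-0.4, 0.3, -4.0]
opening: 0.0126
grasp_force: 89.8
```

The tongue is about 10 mm into the slot with no contact force, so I'll continue down.

Call:
play_rows --targets '[{"grip": 255,"linear": [0,0,-0.2],"delta_rot": [0,0,0]},{"grip": 255,"linear": [0,0,-0.4],"delta_rot": [0,0,0]},{"grip": 255,"linear": [0,0,-0.6],"delta_rot": [0,0,0]}]'

```text
time: 11.1
ee_pos: [0.507, -0.1939, 0.1651]
tcp_rot: [-180.0, -0.0, 165.7]
wrist_force: [-0.5, 0.1, -4.0]
opening: 0.0123
grasp_force: 89.8
```

Call:
play_rows --targets '[{"grip": 255,"linear": [0,0,-0.2],"delta_rot": [0,0,0]},{"grip": 255,"linear": [0,0,-0.4],"delta_rot": [0,0,0]},{"grip": 255,"linear": [0,0,-0.6],"delta_rot": [0,0,0]},{"grip": 255,"linear": [0,0,-0.8],"delta_rot": [0,0,0]}]'

```text
time: 11.5
ee_pos: [0.5071, -0.1939, 0.1571]
tcp_rot: [-180.0, 0.0, 165.7]
wrist_force: [0.3, -0.3, -4.0]
opening: 0.0125
grasp_force: 89.8
```

Call:
play_rows --targets '[{"grip": 255,"linear": [0,0,-0.1],"delta_rot": [0,0,0]},{"grip": 255,"linear": [0,0,-0.2],"delta_rot": [0,0,0]},{"grip": 255,"linear": [0,0,-0.3],"delta_rot": [0,0,0]}]'

```text
time: 11.8
ee_pos: [0.5071, -0.1939, 0.1542]
tcp_rot: [-180.0, 0.0, 165.7]
wrist_force: [-0.6, 0.4, -3.4]
opening: 0.0125
grasp_force: 89.8
```

Call:
play_rows --targets '[{"grip": 255,"linear": [0,0,-0.1],"delta_rot": [0,0,0]},{"grip": 255,"linear": [0,0,-0.2],"delta_rot": [0,0,0]}]'

```text
time: 12.0
ee_pos: [0.5073, -0.1941, 0.153]
tcp_rot: [-180.0, 0.1, 165.7]
wrist_force: [-0.7, -0.4, 3.5]
opening: 0.0124
grasp_force: 90.7
```

Call:
play_rows --targets '[{"grip": 255,"linear": [0,0,-0.1],"delta_rot": [0,0,0]},{"grip": 255,"linear": [0,0,-0.2],"delta_rot": [0,0,0]}]'

```text
time: 12.2
ee_pos: [0.5072, -0.194, 0.1508]
tcp_rot: [-180.0, 0.1, 165.7]
wrist_force: [-1.4, -0.7, 2.7]
opening: 0.0123
grasp_force: 90.7
```

Call:
play_rows --targets '[{"grip": 255,"linear": [0,0,-0.05],"delta_rot": [0,0,0]},{"grip": 255,"linear": [0,0,-0.1],"delta_rot": [0,0,0]}]'

```text
time: 12.4
ee_pos: [0.5072, -0.194, 0.1494]
tcp_rot: [-180.0, 0.0, 165.7]
wrist_force: [-1.2, -1.6, 1.9]
opening: 0.0125
grasp_force: 90.8
```

The cam is moving at a steady 7 N or so. I'll press on until the guard lands on the plate.

Call:
play_rows --targets '[{"grip": 255,"linear": [0,0,-0.05],"delta_rot": [0,0,0]},{"grip": 255,"linear": [0,0,-0.1],"delta_rot": [0,0,0]}]'

```text
time: 12.6
ee_pos: [0.5073, -0.1938, 0.1491]
tcp_rot: [180.0, 0.1, 165.7]
wrist_force: [-3.0, 1.5, 10.4]
opening: 0.0123
grasp_force: 91.9
```

Call:
play_rows --targets '[{"grip": 255,"linear": [0,0,-0.05],"delta_rot": [0,0,0]}]'

```text
time: 12.7
ee_pos: [0.5073, -0.1937, 0.149]
tcp_rot: [180.0, 0.1, 165.7]
wrist_force: [-3.7, 2.7, 12.1]
opening: 0.0126
grasp_force: 92.3
```

Call:
play_rows --targets '[{"grip": 255,"linear": [0,0,-0.05],"delta_rot": [0,0,0]}]'

```text
time: 12.8
ee_pos: [0.5073, -0.1936, 0.1489]
tcp_rot: [180.0, 0.1, 165.7]
wrist_force: [-4.7, 3.9, 14.8]
opening: 0.0126
grasp_force: 92.7
```

Call:
play_rows --targets '[{"grip": 255,"linear": [0,0,-0.1],"delta_rot": [0,0,0]},{"grip": 255,"linear": [0,0,-0.15],"delta_rot": [0,0,0]},{"grip": 255,"linear": [0,0,-0.15],"delta_rot": [0,0,0]}]'

```text
time: 13.1
ee_pos: [0.5076, -0.1933, 0.1487]
tcp_rot: [180.0, 0.2, 165.7]
wrist_force: [-5.8, 6.7, 21.1]
opening: 0.0126
grasp_force: 93.7
```

```bash
cat > fin.py <<'E'
from h import *
np.set_printoptions(precision=4,suppress=True)
o=bot.get_obs();print(o['time'],o['ee_pos'],o['tcp_rot'],o['wrist_force'],o['torque'])
g=np.array([.5073,-.193])
for n in["wrist","top","side"]:
    w=bot.camera(n);C=cloud(w);hsv=cv2.cvtColor(w["color"],cv2.COLOR_RGB2HSV)[w["range_z"]>0]
    d=np.linalg.norm(C[:,:2]-g,axis=1)
    m=(d<.13)&(abs(C[:,2]-.123)<.008)&(hsv[:,0]>18)&(hsv[:,0]<32)&(hsv[:,1]>140)
    if m.sum()>40:
        A=np.c_[C[m][:,:2]-C[m][:,:2].mean(0),np.ones(m.sum())]; k=np.linalg.lstsq(A,C[m][:,2],rcond=None)[0]
        r=cv2.minAreaRect(C[m][:,:2].astype(np.float32)*1000)
        print(n,'guard top plane',k,m.sum(),np.array(r[0]),np.array(r[1]),r[2])
    f=(d<.26)&(abs(C[:,2]-.02)<.006)&(hsv[:,1]<60); print(' plate z',np.median(C[f][:,2]),f.sum())
E
python3 fin.py
```

```text
13.1 [ 0.5076 -0.1933  0.1487] [179.9519   0.1858 165.6957] [-5.7971  6.6803 21.1432] [1.0049 1.4139 0.006 ]
wrist guard top plane [0.0006 0.0048 0.1229] 15175 [ 501.7285 -218.4091] [ 89.9827 119.8097] 75.83003234863281
 plate z 0.02042501331764579 11972
 plate z 0.020502250319558657 1499
side guard top plane [0.0015 0.0155 0.1216] 311 [ 500.9313 -221.4084] [ 91.0145 113.9456] 75.22416687011719
 plate z 0.019358333105671255 1794
```

The guard top is 102 to 102.5 mm above the plate, so it's flush. I'll ease the load, release and retreat upward.

Call:
play_rows --targets '[{"grip": 255,"linear": [0,0,0.15],"delta_rot": [0,0,0]},{"grip": 0,"linear": [0,0,0.15],"delta_rot": [0,0,0]},{"grip": 0,"linear": [0,0,0.15],"delta_rot": [0,0,0]},{"grip": 0,"linear": [0,0,0.15],"delta_rot": [0,0,0]},{"grip": 0,"linear": [0,0,0.15],"delta_rot": [0,0,0]},{"grip": 0,"linear": [0,0,0.15],"delta_rot": [0,0,0]},{"grip": 0,"linear": [0,0,0.15],"delta_rot": [0,0,0]},{"grip": 0,"linear": [0,0,0.15],"delta_rot": [0,0,0]},{"grip": 0,"linear": [0,0,0.15],"delta_rot": [0,0,0]},{"grip": 0,"linear": [0,0,0.15],"delta_rot": [0,0,0]}]'

```text
time: 14.25
ee_pos: [0.5071, -0.1939, 0.1473]
tcp_rot: [-180.0, 0.0, 165.7]
wrist_force: [-0.4, -0.1, 1.1]
opening: 0.0856
grasp_force: 0.0
```

Call:
play_rows --targets '[{"grip": 0,"linear": [0,0,1],"delta_rot": [0,0,0]},{"grip": 0,"linear": [0,0,3],"delta_rot": [0,0,0]},{"grip": 0,"linear": [0,0,6],"delta_rot": [0,0,0]},{"grip": 0,"linear": [0,0,9],"delta_rot": [0,0,0]},{"grip": 0,"linear": [0,0,12],"delta_rot": [0,0,0]},{"grip": 0,"linear": [0,0,14],"delta_rot": [0,0,0]},{"grip": 0,"linear": [0,0,14],"delta_rot": [0,0,0]},{"grip": 0,"linear": [0,0,14],"delta_rot": [0,0,0]}]'

```text
time: 15.05
ee_pos: [0.5073, -0.194, 0.2877]
tcp_rot: [-180.0, 0.1, 165.7]
wrist_force: [0.3, -0.2, -0.0]
opening: 0.0859
grasp_force: 0.0
```

```bash
cat >> fin.py <<'E'
save("e%d.png"%o['time'],w["color"][130:330,100:366])
E
python3 fin.py; ls pics
```

```text
15.05 [ 0.5073 -0.194   0.2877] [-179.9933    0.0537  165.66  ] [ 0.2941 -0.1525 -0.0036] [-0.0208 -0.0013  0.0141]
wrist guard top plane [0.0021 0.0046 0.1229] 7368 [ 501.489 -218.785] [ 90.0802 118.8454] 75.69886779785156
 plate z 0.02049766359662289 11276
top guard top plane [0.01   0.0044 0.1228] 51 [ 511.4539 -180.9723] [12.2524 60.9205] 75.69707489013672
 plate z 0.020481456294394906 1530
side guard top plane [0.0033 0.0055 0.1217] 332 [ 501.2715 -220.7489] [ 93.6354 113.6576] 75.19156646728516
 plate z 0.019524731568576092 1792
a.png
c.png
e15.png
s5.png
side.png
top.png
w1.png
w2.png
w3.png
w4.png
```

```bash
python3 -c "
from workcell import bot
print(bot.job_done())"
```

```text
the job is handed in; nothing more can be done
None
```

The yellow guard is back over the coupling, with its tongue in the switch slot. It is flush on the plate to about half a millimetre and level by the cameras, and the gripper is clear. I handed the job in at about 15 s. The hand-in returned no verdict, and the cam's travel was judged from the guard's height, not read directly.

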